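Pull the sleeve off the arbor and flush it

TASK

Slide the bronze sleeve off the open end of the arbor shaft while holding it, and lay it in the groove of the V block, centred, with its bore along the groove; let go of it. Only then press the red cap of the white and green spray can on the same plate well down and let it spring back, to flush the bore. Leave the turned stop, the electrode and the copper rotor beside the work where they are, and the sleeve lying in the V block.

Things in the scene. Friction and masses are not known exactly. Their poses are not given: they have to be found in the camera images.
- sleeve_mid (a point): Centre of the loose bronze (yellow metal) sleeve: 50 mm outside diameter, 40 mm long, 24 mm bore, about 0.4 kg. Its own y axis is the bore axis. It starts hanging on the arbor shaft, so its centre lies 3 mm below the shaft's axis.
- arbor_tip (a point): Centre of the open end face of the arbor's level steel shaft (18 mm diameter, chamfered, axis 100 mm above the bench). Its -y axis points out of the open end, along the shaft and away from the stand. The shaft reaches 110 mm back from here to a 34 mm shoulder; behind that is the blue upright (44 mm wide, top 120 mm above the bench) on a blue base 70 mm wide and 12 mm high, which lies under the whole shaft and ends 10 mm past its open end. The stand is fixed.
- vee_seat (a point): The place where the sleeve's centre lies when it is seated, centred, in the V block: 61 mm above the bench. Its y axis runs along the groove. The fixed steel V block is 40 mm wide across the groove, 52 mm long along it, and its top is 40 mm above the bench (it stands on a dark plate whose rim is 10 mm high). The white and green spray can stands fixed on the same plate, 170 mm away along +y of this frame: 57 mm across at its clamp, top of the red cap 167 mm above the bench.
- cap_top (a point): Centre of the top of the spray can's red push cap, 26 mm across; it moves with the cap.
- cap (a joint): How far the red cap is pressed down, m: 0 is up, 0.008 is the stop. A spring brings it back; it takes 2 N to start and 5.6 N at the stop.
- stop_mid (a point): Bystander: grey turned aluminium stop, 55 mm diameter, 57 mm high with a narrower neck, loose; its centre half-way up.
- electrode_mid (a point): Bystander: copper electrode standing on end, 18 mm diameter, 50 mm high, loose, easily tipped; its centre half-way up.
- rotor_b_mid (a point): Bystander: copper rotor disc lying flat, 70 mm diameter, 29 mm high with its hub, loose; a point on its axis 10 mm above the bench.
Things that resemble listed ones, but are neither listed nor needed, are in the scene too. Leave any blue look-alike of the part that bears sleeve_mid alone.

How it is judged (in metres and radians):
On the way, in this order (a step that is already met when the one before it is completed fails the run):
1. the sleeve, held in the fingers, is wholly past the open end of the shaft (y of sleeve_mid in the frame of arbor_tip below -0.022 m and contact force between the fingers and sleeve above 0.5 N and height (world z) of sleeve_mid above 0.06 m), for 0.1 s.
2. the sleeve lies in the V block, let go (distance between sleeve_mid and vee_seat below 0.012 m and horizontal distance between sleeve_mid and vee_seat below 0.01 m and angle between the y axis of sleeve_mid and the y axis of vee_seat, either way round below 0.12 rad and contact force between the fingers and sleeve below 0.1 N), for 0.2 s.
3. the cap is pressed well down (5.5 of its 8 mm) (value of joint cap above 0.0055 m), for 0.05 s.
At the end, for the whole second after the job is handed in: The sleeve rests in the V block, its centre within 10 mm of the seat's centre seen from above (12 mm in all) and its bore within 0.12 rad of the groove, at rest, and the cap is back up (less than 1 mm down) (distance between sleeve_mid and vee_seat below 0.012 m and horizontal distance between sleeve_mid and vee_seat below 0.01 m and angle between the y axis of sleeve_mid and the y axis of vee_seat, either way round below 0.12 rad and linear speed of sleeve below 0.02 m/s and value of joint cap below 0.001 m); the robot touches nothing.
It fails at once if the cap is pressed (over 3 mm) while the sleeve is not lying in the V block (value of joint cap above 0.003 m and distance between sleeve_mid and vee_seat above 0.015 m).
It fails at once if a bystander is moved by over 20 mm (distance of any of stop_mid, electrode_mid, rotor_b_mid from where it was at the start of the episode above 0.02 m).
It also fails if it takes over 64 s, if anything falls off the work surface, if the arm or the gripper's body presses on something with over 40 N, if the wrist force passes 120 N, or if a joint passes its speed limit or range.

ROBOT

A 7-joint arm with a two-finger parallel gripper is mounted at the origin on a cart in front of the work surface, level with it; the furniture and walls round the work are solid. World frame = base frame: x ahead of the robot, y to its left, z up, the work surface at z = 0. Lengths are in mm, angles in rad, forces in N, time in s.
With the tool pointing down it reaches from about 425 to 800 mm from the base axis. Payload 8.3 kg.
Tool frame: the origin (TCP) lies midway between the tips of the shut fingers; the grasp point (between the pads) lies 19 mm behind it (bot.pinch_z is the distance from the TCP to the grasp point, in mm); z points along the fingers, y is the line along which they close (so a half turn about z gives the same grasp; the last joint's range is limited). The gripper opens to 85 mm and grips with 20 to 120 N. Pads are 22 mm wide; open, the fingers measure 114 mm over their backs; the gripper's body (76 mm by 85 mm) begins 54 mm behind the grasp point. The pads swing forward as they close: fully open they stand 13 mm farther back than shut.
Start: joints at [1.198, 0.383, 0.016, 1.37, -0.006, 1.388, -0.046], TCP at [190.58, -595.216, 231.279] pointing down, gripper open.
Joint ranges: [-2.95, 2.95], [-0.25, 2.06], [-1.52, 1.56], [0.18, 2.33], [-1.44, 4.58], [0.02, 2.06], [-3.01, 3.01]. Speed limits (rad/s): [2.39, 2.39, 3.01, 3.01, 3.14, 3.14, 3.14].

INTERFACE

Orientations are given as a rotation vector (axis times angle).
In Python, from workcell import bot gives the robot as it stands.
- The arm moves only by the tool step_arm, never from a script. Its argument "motion" is a list of rows, each an object of numbers: "dx", "dy", "dz": the shift along the tool's x, y, z in m; "wx", "wy", "wz": the turn, a rotation vector about the tool's x, y, z in degrees; "hand": the closure in counts, from 0 (fully open) to 255 (shut). In form: [{"dx": .., "dy": .., "dz": .., "wx": .., "wy": .., "wz": .., "hand": ..}, ...]. A call has 1 to 20 rows; each row is the pose to reach, as a shift and turn from the pose commanded when the call began, along the tool's axes at that moment; what a row does not reach only later rows make up. A row lasts 1/8 s, in which the tool goes at most 62.5 mm and 10.7 degrees, less where a joint would pass 70% of its speed; a pose out of reach is approached as far as the arm can. A call with a gripper value outside its range is refused whole. The fingers move at their own pace and stop on an object; "squeeze" is the grip in N (left out, the last holds). Time passes only in rows, so rows that repeat a pose let the fingers close. It gives the time, the measured TCP pose, the force, the opening and the grip force at its end, in the units of the state.
- bot.sense(): the state, without advancing time (a new reading comes with each control period).
- bot.snapshot(name): name is "scene" or "top"; returns a dict with "frame" (420x560x3 uint8, red, green, blue), "depth" (420x560 float32, mm along the optical axis (not along the pixel's ray), 0 where there is no reading), "fx", "fy", "cx", "cy" (pixels), "distortion" ([k1, k2, p1, p2, k3] as OpenCV has them; the pictures are not rectified), "xyz" and "attitude" of the camera in the world. Camera axes: x right, y up, looking along -z (the intrinsics and any distortion apply to the point x, -y, -z); pixel columns grow to the right and rows downward; lengths in mm; the calibration is good to about 2 mm. A picture is of the moment at which its call begins.
- bot.finish_job(): hands the job in; it is judged then, once.
The state is a dict: "time_s": time; "joints": joint angles; "qvel": joint speeds; "joint_efforts": joint torques, N m; "tcp_pos": TCP position; "tcp_rot": TCP orientation; "force": force on the tool from outside, world axes, zero at the start; "torque": the same for the moment, N m; "gripper_width": finger opening in mm; "finger_force": force on a finger pad.
Only numpy, scipy, OpenCV 4.12 (cv2) and the standard library are available. Lean on these libraries where they do the work, as an engineer would, in place of code of your own. Each camera call takes 0.05 s, during which the arm holds its last target. There are 200 camera calls.

## Working session

There is one attempt and no reset: what is moved stays moved. The work goes in short steps, Python scripts to look and compute and a tool call to move; the robot and the scene stay as the last step left them, time stands still between calls to the robot, and variables do not carry over. Pictures are saved under pics/ and viewed, at most 10 in all, crops included, and the job is handed in when it is done.

Besides the shell and the picture viewer there is one more tool, called after "Emit:" by a JSON object that holds its "fn" and its "kwargs". step_arm: Moves the arm, as the interface text tells. Its arguments: {"type":"object","properties":{"motion":{"type":"array","items":{"type":"object","properties":{"dx":{"type":"number"},"dy":{"type":"number"},"dz":{"type":"number"},"wx":{"type":"number"},"wy":{"type":"number"},"wz":{"type":"number"},"hand":{"type":"number"}}}},"squeeze":{"type":"number"}},"required":["motion"]}

```bash
mkdir -p pics; cat > h.py <<'E'
import numpy as np, cv2
from scipy.spatial.transform import Rotation as R
from workcell import bot
def snap(n):
    s=bot.snapshot(n); s['K']=np.array([[s['fx'],0,s['cx']],[0,s['fy'],s['cy']],[0,0,1]]); 
    a=np.array(s['attitude'],float); s['R']=(R.from_rotvec(a) if a.size==3 else R.from_matrix(a)).as_matrix(); return s
def cloud(s):
    h,w=s['depth'].shape; u,v=np.meshgrid(np.arange(w),np.arange(h))
    p=cv2.undistortPoints(np.stack([u,v],-1).reshape(-1,1,2).astype(np.float64),s['K'],np.array(s['distortion'],float)).reshape(h,w,2)
    d=s['depth']; c=np.stack([p[...,0]*d,-p[...,1]*d,-d],-1)
    return c@s['R'].T+np.array(s['xyz'])
E
python3 - <<'E'
from h import *
for n in('scene','top'):
    s=snap(n); cv2.imwrite(f'pics/{n}0.png',s['frame'][...,::-1]); print(n,s['xyz'],s['attitude'],s['fx'],s['distortion'],(s['depth']>0).mean()); np.savez(n+'0.npz',X=cloud(s),f=s['frame'])
print(bot.sense())
E
```

```text
scene [ 208.08816815 -487.47489339  912.07770871] [ 0.75817804 -0.21942526 -0.54213533] 437.6114855325671 [0.0139816 0.        0.        0.        0.       ] 0.9890221088435374
top [ 471.92924338  124.06332702 1213.9346555 ] [ 0.11979162 -0.0880763  -1.56850309] 389.4190858314411 [-0.04374802  0.          0.          0.          0.        ] 0.9959608843537415
{'time_s': 0.1, 'joints': array([ 1.19809749,  0.38416774,  0.0163789 ,  1.37108882, -0.00627811,
        1.38815354, -0.04651369]), 'qvel': array([-0.00088357, -0.00028979,  0.00148709, -0.00203301,  0.00085962,
       -0.00025545,  0.0013969 ]), 'joint_efforts': array([ 5.01780189e-03, -6.29127860e+01,  8.48809853e-01, -3.72757673e+01,
        1.69830053e-02,  1.04943200e-02, -6.66313554e-05]), 'tcp_pos': array([ 190.42947495, -594.80506406,  230.35235262]), 'tcp_rot': array([-3.10224897e+00, -4.84496379e-01,  5.03930618e-04]), 'force': array([-0.1464669 ,  0.18990261, -0.30554467]), 'torque': array([ 0.02057082,  0.04028481, -0.02228066]), 'finger_force': 0.0, 'gripper_width': 85.39875162009821}
```

View pics/scene0.png

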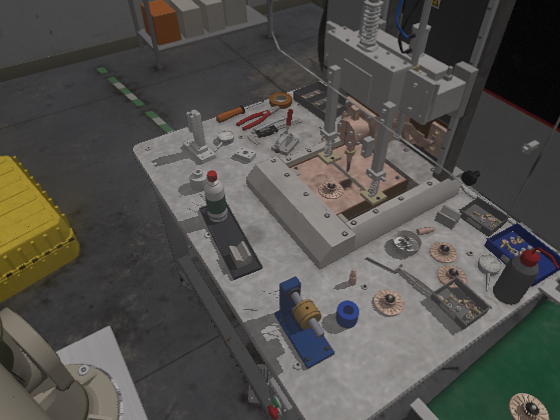

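View pics/top0.png

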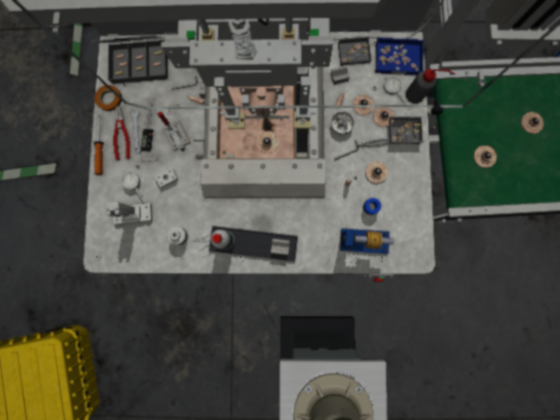

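The scene view shows the stand with the bronze sleeve at (303,311) and the blue look-alike at (347,313). The V block is at (240,250), the can at (213,195) and the electrode at (352,277). In the top view the sleeve is at (375,240), the V block at (281,246), the can at (220,238) and the electrode at (347,185).

```bash
python3 - <<'E'
from h import *
for n,rois in(('top',dict(sleeve=(360,228,400,254),stand=(335,225,400,256),vee=(265,235,300,262),can=(207,225,235,252),blue=(362,196,384,217),elec=(340,175,354,195))),('scene',dict(sleeve=(280,285,335,350),stand=(270,270,340,365),vee=(205,215,265,280),can=(195,165,230,230),blue=(335,297,362,330),elec=(345,265,360,287)))):
    d=np.load(n+'0.npz'); X,f=d['X'],d['f']; hsv=cv2.cvtColor(f,cv2.COLOR_RGB2HSV); H,S,V=[hsv[...,i].astype(int) for i in range(3)]
    b=X[...,2]; print(n,'bench z',np.median(b[(abs(X[...,0]-450)<60)&(abs(X[...,1])<250)]))
    def st(k,m):
        u0,v0,u1,v1=rois[k]; M=np.zeros(H.shape,bool); M[v0:v1,u0:u1]=1; M&=m&(X[...,2]>-20)
        p=X[M]; 
        if len(p)<5: print(k,len(p));return p
        print(k,len(p),'med',np.median(p,0).round(1),'min',np.percentile(p,3,0).round(1),'max',np.percentile(p,97,0).round(1)); return p
    br=(H>10)&(H<28)&(S>90)
    p=st('sleeve',br&(b>60)); print('crest',p[p[:,2]>np.percentile(p[:,2],85)].mean(0).round(1))
    p=st('stand',(H>100)&(H<130)&(S>100)&(b<40)&(b>3)); r=cv2.minAreaRect(p[:,:2].astype(np.float32)); print(r)
    p=st('stand',(b>112)); p=st('stand',(b>90)&(S<90)); p=st('blue',(H>100)&(H<130)&(S>100)); p=st('elec',(b>35)&(b<70))
    p=st('vee',(b>30)&(b<60)); 
    if len(p)>5: print(cv2.minAreaRect(p[:,:2].astype(np.float32)))
    st('can',((H<8)|(H>172))&(S>110)&(b>120)); p=st('can',b>40)
    u0,v0,u1,v1=rois['sleeve'];
E
python3 - <<'E'
import cv2,numpy as np
a=cv2.imread('pics/scene0.png')[265:375,260:370];b=cv2.imread('pics/top0.png')[225:260,205:400]
o=np.zeros((600,780,3),np.uint8); o[:440,:440]=cv2.resize(a,(440,440),interpolation=2)
b=cv2.resize(b,(780,140),interpolation=2);o[450:590]=b
c=cv2.imread('pics/scene0.png')[160:280,190:270];o[:440,450:743]=cv2.resize(c,(293,440),interpolation=2)
cv2.imwrite('pics/c1.png',o)
E
```

```text
top bench z 1.9541227337422242
sleeve 229 med [ 509.8 -108.3  119.1] min [ 490.6 -127.7  107.6] max [532.6 -89.9 125.2]
crest [509.3 -95.6 186.4]
stand 394 med [492.3 -95.1  12.8] min [ 477.  -171.4    8.1] max [544.4 -33.8  18. ]
((511.3090515136719, -101.36316680908203), (147.7058868408203, 66.18400573730469), 85.94066619873047)
stand 380 med [512.8 -92.5 119.5] min [ 493.3 -128.4  112.5] max [535.  -28.1 126. ]
stand 211 med [512.9 -95.7 108. ] min [ 487.8 -164.3   98.3] max [535.8 -23.6 117.8]
blue 196 med [ 616.7 -123.8   39.9] min [ 595.6 -144.7    9.1] max [ 637.5 -101.7   44.5]
elec 18 med [692.8 -51.4  46.2] min [688.3 -57.3  41. ] max [698.  -45.3  52.4]
vee 184 med [498.  156.1  37.3] min [477.  131.9  30.6] max [515.7 180.3  43.1]
((495.4377136230469, 156.90284729003906), (51.67009735107422, 39.831241607666016), 83.93673706054688)
can 65 med [513.5 325.  165.7] min [502.9 314.6 161.6] max [524.4 335.8 169.4]
can 346 med [512.8 316.2 125.8] min [490.5 299.4  48.6] max [537.9 345.7 168.4]
scene bench z 0.1426826494625857
sleeve 452 med [ 500.8 -116.5  117.1] min [ 483.6 -13
[... 233 characters left out ...]
, 57.70795440673828)
stand 620 med [506.2 -99.2 119.8] min [ 208.1 -487.5  113. ] max [528.9 -31.3 912.1]
stand 525 med [503.4 -90.  108.2] min [ 208.1 -487.5   94. ] max [528.6 -34.7 912.1]
blue 391 med [ 612.1 -130.    39. ] min [ 589.8 -149.2   10.9] max [ 634. -106.   43.]
elec 33 med [685.  -55.   44.4] min [682.1 -59.6  36.2] max [691.1 -48.6  50.4]
vee 262 med [494.4 154.   36.7] min [470.  130.1  30.3] max [510.2 303.6  42.9]
((497.53717041015625, 219.07305908203125), (182.52032470703125, 41.460758209228516), 83.75069427490234)
can 79 med [509.  318.5 164.3] min [499.9 311.4 150.5] max [520.6 332.  168.7]
can 857 med [507.4 311.8  96.5] min [484.1 297.5  42. ] max [536.5 472.8 167. ]
```

View pics/c1.png

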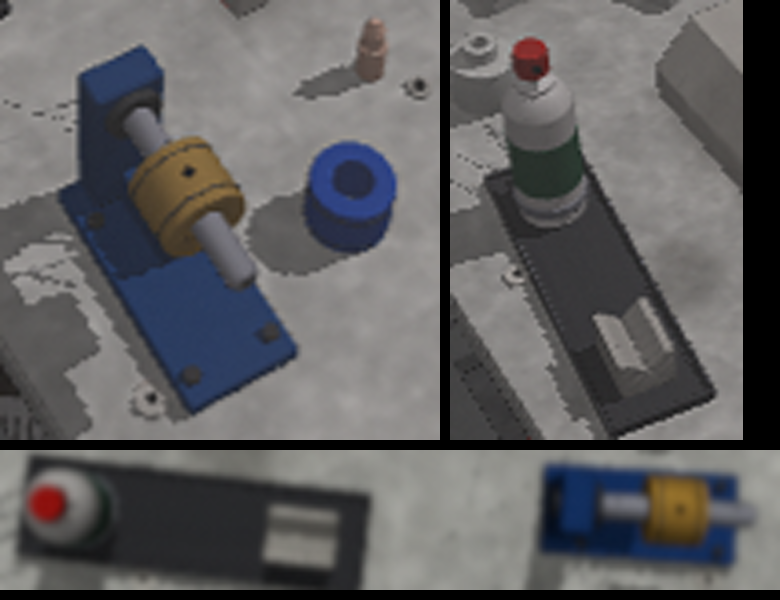

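Two candidates match the sleeve: the bronze one on the shaft (scene (303,311)) and the blue ring on the bench (347,313). The crop shows the yellow-metal one hanging on the shaft is the right one, and the blue ring is the decoy. Next I refine the numbers with known-size fits in both views.

```bash
python3 - <<'E'
from h import *
from scipy.optimize import least_squares as LS
for n in('top','scene'):
    d=np.load(n+'0.npz'); X,f=d['X'],d['f']; hsv=cv2.cvtColor(f,cv2.COLOR_RGB2HSV); H,S,V=[hsv[...,i].astype(int) for i in range(3)]
    P=X.reshape(-1,3); h,s=H.ravel(),S.ravel()
    box=lambda x0,x1,y0,y1,z0,z1:(P[:,0]>x0)&(P[:,0]<x1)&(P[:,1]>y0)&(P[:,1]<y1)&(P[:,2]>z0)&(P[:,2]<z1)
    sl=P[box(475,545,-145,-75,85,130)&(h>8)&(h<30)&(s>90)]
    sh=P[box(480,540,-175,-80,96,114)&(s<80)]
    def cyl(p,r):
        g=lambda q:np.hypot((p[:,0]-q[0]-q[2]*(p[:,1]+110)),p[:,2]-q[1])-r
        o=LS(g,[510,97,0.07],loss='soft_l1'); return o.x.round(3),np.abs(o.fun).mean().round(2),len(p)
    print(n,'sleeve',cyl(sl,25),'y',np.percentile(sl[:,1],[1,5,50,95,99]).round(1)); print(' shaft',cyl(sh,9),'ymin',np.sort(sh[:,1])[:8].round(1))
    b=P[box(460,560,-185,-10,5,20)&(h>100)&(h<130)&(s>100)]; print(' base',cv2.minAreaRect(b[:,:2].astype(np.float32)),'z',np.median(b[:,2]))
    c=P[box(490,540,290,350,161,172)]; print(' cap',cv2.minEnclosingCircle(c[:,:2].astype(np.float32)),np.median(c,0).round(1))
    bl=P[box(580,650,-160,-90,35,46)&(h>100)&(h<130)]; print(' blue',cv2.minEnclosingCircle(bl[:,:2].astype(np.float32)),np.median(bl[:,2]))
    v=P[box(465,535,120,195,37,45)]; print(' vee',cv2.minAreaRect(v[:,:2].astype(np.float32)),len(v))
    up=P[box(480,550,-60,-5,117,127)&(h>100)&(h<130)]; print(' upright',up.mean(0).round(1),cv2.minAreaRect(up[:,:2].astype(np.float32)))
T=R.from_rotvec(bot.sense()['tcp_rot']).as_matrix(); print(T.round(3)); 
E
```

```text
top sleeve (array([5.12641e+02, 9.71690e+01, 6.90000e-02]), np.float64(1.66), 227) y [-128.9 -127.1 -108.5  -91.3  -89.4]
 shaft (array([5.12894e+02, 1.00933e+02, 7.10000e-02]), np.float64(4.58), 133) ymin [-168.1 -167.8 -166.1 -165.  -165.  -164.9 -164.5 -164. ]
 base ((511.25079345703125, -102.18404388427734), (146.05999755859375, 66.18400573730469), 85.94066619873047) z 12.76430626902993
 cap ((515.1668701171875, 324.90203857421875), 12.761327743530273) [513.7 325.  165.4]
 blue ((618.4705200195312, -125.23606872558594), 25.115808486938477) 40.49043082189951
 vee ((495.6343994140625, 157.40292358398438), (49.304405212402344, 39.561222076416016), 84.06366729736328) 97
 upright [517.5 -40.4 120.3] ((517.0208740234375, -42.271080017089844), (28.376537322998047, 42.000526428222656), 89.83613586425781)
scene sleeve (array([5.08025e+02, 9.68890e+01, 5.80000e-02]), np.float64(1.98), 439) y [-131.4 -130.6 -115.9  -94.   -92.1]
 shaft (array([5.06296e+02, 1.00409e+02, 1.80000e-02]), np.float64(2.48), 202) ymin [-168.4 -167.3 -167.1 -167.  -166.9 -166.8 -166.8 -166.7]
 base ((507.379638671875, -104.41505432128906), (147.49270629882812, 68.41014862060547), 87.26814270019531) z 12.642938671674756
 cap ((508.1003112792969, 323.75408935546875), 15.012809753417969) [508.9 321.  165.8]
 blue ((613.0701904296875, -124.98446655273438), 26.033275604248047) 40.15624503830486
 vee ((490.9606018066406, 155.34323120117188), (52.85775375366211, 40.81568908691406), 82.95063781738281) 123
 upright [511.5 -40.9 120.1] ((511.6024169921875, -42.15666198730469), (29.345935821533203, 43.14888381958008), 80.61893463134766)
[[ 0.952  0.305 -0.001]
 [ 0.305 -0.952  0.002]
 [-0.    -0.002 -1.   ]]
```

Emit:
{"fn": "step_arm", "kwargs": {"motion": [{"dx": 0.4515, "dy": -0.3625, "dz": 0.03, "wz": -68.2, "hand": 0}, {"dx": 0.4515, "dy": -0.3625, "dz": 0.03, "wz": -68.2}, {"dx": 0.4515, "dy": -0.3625, "dz": 0.03, "wz": -68.2}, {"dx": 0.4515, "dy": -0.3625, "dz": 0.03, "wz": -68.2}, {"dx": 0.4515, "dy": -0.3625, "dz": 0.03, "wz": -68.2}, {"dx": 0.4515, "dy": -0.3625, "dz": 0.03, "wz": -68.2}, {"dx": 0.4515, "dy": -0.3625, "dz": 0.03, "wz": -68.2}, {"dx": 0.4515, "dy": -0.3625, "dz": 0.03, "wz": -68.2}, {"dx": 0.4515, "dy": -0.3625, "dz": 0.03, "wz": -68.2}, {"dx": 0.4515, "dy": -0.3625, "dz": 0.03, "wz": -68.2}, {"dx": 0.4515, "dy": -0.3625, "dz": 0.03, "wz": -68.2}, {"dx": 0.4515, "dy": -0.3625, "dz": 0.03, "wz": -68.2}, {"dx": 0.4515, "dy": -0.3625, "dz": 0.03, "wz": -68.2}]}}

```text
invalid input
```

```bash
cat > st.py <<'E'
from h import *
def st():
    s=bot.sense(); T=R.from_rotvec(s['tcp_rot']).as_matrix()
    print('t',s['time_s'],'tcp',s['tcp_pos'].round(1),'x',T[:,0].round(3),'z',T[:,2].round(3),'F',s['force'].round(1),'w',round(s['gripper_width'],1),'ff',round(s['finger_force'],1),'j',s['joints'].round(2)); return s,T
E
python3 - <<'E'
from st import *
st()
a=snap('scene'); b=snap('top'); np.savez('h1.npz',a=cloud(a),b=cloud(b),fa=a['frame'],fb=b['frame'])
o=np.zeros((600,800,3),np.uint8); o[:420,:400]=cv2.resize(a['frame'][160:370,200:400],(400,420)); o[:420,405:765]=cv2.resize(b['frame'][165:270,320:410],(360,420)); cv2.imwrite('pics/h1.png',o[...,::-1])
E
```

```text
t 0.1 tcp [ 190.4 -594.8  230.4] x [ 0.952  0.305 -0.   ] z [-0.001  0.002 -1.   ] F [-0.1  0.2 -0.3] w 85.4 ff 0.0 j [ 1.2   0.38  0.02  1.37 -0.01  1.39 -0.05]
```

View pics/h1.png

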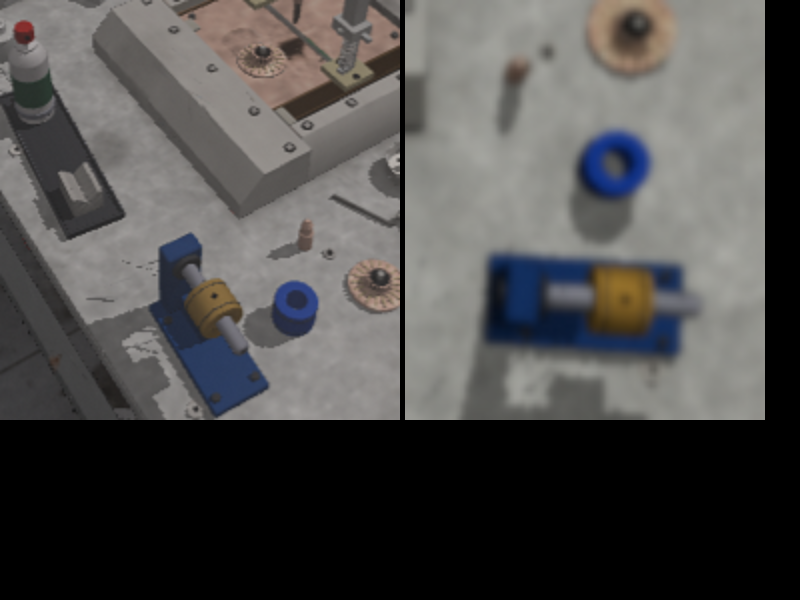

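The move was refused and the picture is unchanged. I'll give every field in every row.

Emit:
{"fn": "step_arm", "kwargs": {"motion": [{"dx": 0.4515, "dy": -0.3625, "dz": 0.03, "wx": 0, "wy": 0, "wz": -68.2, "hand": 0}, {"dx": 0.4515, "dy": -0.3625, "dz": 0.03, "wx": 0, "wy": 0, "wz": -68.2, "hand": 0}, {"dx": 0.4515, "dy": -0.3625, "dz": 0.03, "wx": 0, "wy": 0, "wz": -68.2, "hand": 0}, {"dx": 0.4515, "dy": -0.3625, "dz": 0.03, "wx": 0, "wy": 0, "wz": -68.2, "hand": 0}, {"dx": 0.4515, "dy": -0.3625, "dz": 0.03, "wx": 0, "wy": 0, "wz": -68.2, "hand": 0}, {"dx": 0.4515, "dy": -0.3625, "dz": 0.03, "wx": 0, "wy": 0, "wz": -68.2, "hand": 0}, {"dx": 0.4515, "dy": -0.3625, "dz": 0.03, "wx": 0, "wy": 0, "wz": -68.2, "hand": 0}, {"dx": 0.4515, "dy": -0.3625, "dz": 0.03, "wx": 0, "wy": 0, "wz": -68.2, "hand": 0}, {"dx": 0.4515, "dy": -0.3625, "dz": 0.03, "wx": 0, "wy": 0, "wz": -68.2, "hand": 0}, {"dx": 0.4515, "dy": -0.3625, "dz": 0.03, "wx": 0, "wy": 0, "wz": -68.2, "hand": 0}, {"dx": 0.4515, "dy": -0.3625, "dz": 0.03, "wx": 0, "wy": 0, "wz": -68.2, "hand": 0}, {"dx": 0.4515, "dy": -0.3625, "dz": 0.03, "wx": 0, "wy": 0, "wz": -68.2, "hand": 0}]}}

```text
time_s: 1.7
tcp_pos: [509.4, -113.9, 201.2]
tcp_rot: [2.301, 2.139, -0.001]
force: [0.0, -0.2, 0.3]
gripper_width: 85.7
finger_force: 0.0
```

```bash
python3 - <<'E'
from st import *
st()
a=snap('scene'); b=snap('top'); np.savez('h1.npz',a=cloud(a),b=cloud(b),fa=a['frame'],fb=b['frame'])
o=np.zeros((560,800,3),np.uint8); o[:560,:400]=cv2.resize(a['frame'][90:370,200:400],(400,560)); o[:560,405:800]=cv2.resize(b['frame'][100:380,220:420],(395,560)); cv2.imwrite('pics/h2.png',o[...,::-1])
E
```

```text
t 1.7 tcp [ 509.4 -113.9  201.2] x [ 0.072  0.997 -0.001] z [-0.001 -0.001 -1.   ] F [ 0.  -0.2  0.3] w 85.7 ff 0.0 j [ 0.6   0.22 -0.51  1.68  0.11  1.28 -0.01]
```

View pics/h2.png

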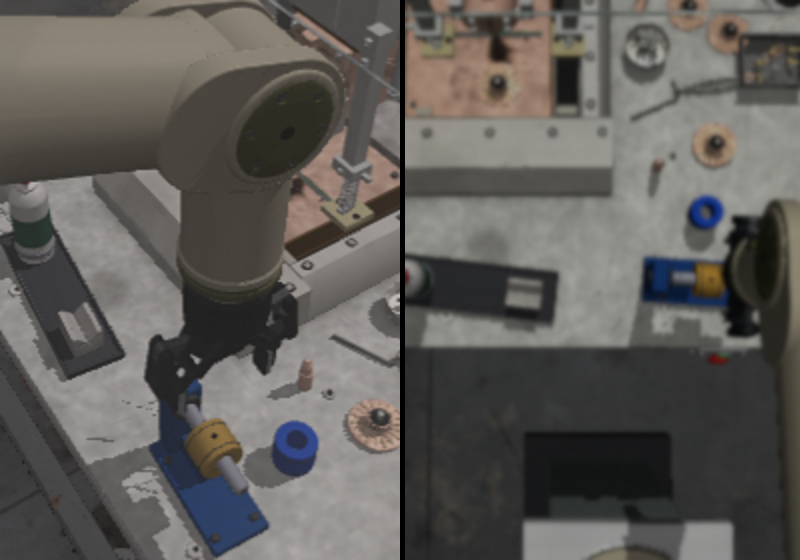

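Left: the gripper hovers open over the arbor in the scene view (about (225,350) of the crop). Right: it sits above the shaft end in the top view (740,275), shifted there by parallax. I use the fingers' known 114 mm span to check each camera's bias.

```bash
python3 - <<'E'
from st import *
s,T=st(); d=np.load('h1.npz')
for k in 'ab':
    P=d[k].reshape(-1,3); f=d['f'+k].reshape(-1,3).astype(int)
    q=(P-s['tcp_pos'])@T   # tool coords
    m=(abs(q[:,0])<70)&(abs(q[:,1])<75)&(q[:,2]<10)&(q[:,2]>-130)&(f.max(1)<90)
    q=q[m]; print(k,len(q))
    for z0 in range(-130,11,20):
        r=q[(q[:,2]>z0)&(q[:,2]<=z0+20)]
        if len(r)>10: print(z0,len(r),'y',np.percentile(r[:,1],[2,98]).round(1),'x',np.percentile(r[:,0],[2,98]).round(1))
    for sg in(-1,1):
        r=q[(q[:,1]*sg>35)&(q[:,2]>-60)]; 
        if len(r): print('finger',sg,len(r),'y',np.percentile(r[:,1],[1,50,99]).round(1),'x',np.percentile(r[:,0],[1,5,50,95,99]).round(1),'zmax',r[:,2].max().round(1))
E
```

```text
t 1.8 tcp [ 509.4 -114.1  201.3] x [ 0.073  0.997 -0.001] z [-0.    -0.001 -1.   ] F [-0.2 -0.6 -0.2] w 85.4 ff 0.0 j [ 0.6   0.22 -0.51  1.68  0.11  1.27 -0.01]
a 1575
-130 361 y [-69.7  63.5] x [-14.1  10.4]
-110 369 y [-72.3  66.2] x [-20.2   7.2]
-90 392 y [-74.1  68.7] x [-17.8   9.4]
-70 264 y [-74.3  66.9] x [-13.7   8.2]
-50 114 y [-58.3  53. ] x [-12.    7.4]
-30 75 y [-57.7  49.1] x [-11.6  10.3]
finger -1 106 y [-70.8 -52.6 -44.5] x [-13.4 -12.3  -8.3   0.5   4. ] zmax -15.6
finger 1 125 y [40.  41.5 60.6] x [-12.5 -12.   -7.3   8.2  11.2] zmax -13.7
b 426
-130 165 y [-65.9  67.2] x [-10.5  11.7]
-110 66 y [-68.8  68. ] x [-11.5  15.3]
-90 89 y [-70.4  67.3] x [-10.8  16.6]
-70 87 y [-72.2  69.9] x [-6.6 12.6]
-50 12 y [-46.6  50.2] x [ 9.3 11.1]
finger -1 18 y [-53.4 -44.  -41.6] x [-5.8 -4.3 10.2 11.3 12.3] zmax -24.9
finger 1 14 y [44.9 48.5 58. ] x [-3.1  2.1  9.8 12.3 12.8] zmax -16.8
```

Emit:
{"fn": "step_arm", "kwargs": {"motion": [{"dx": 0.004, "dy": 0.003, "dz": 0.04, "wx": 0, "wy": 0, "wz": 0, "hand": 0}, {"dx": 0.004, "dy": 0.003, "dz": 0.08, "wx": 0, "wy": 0, "wz": 0, "hand": 0}, {"dx": 0.004, "dy": 0.003, "dz": 0.11, "wx": 0, "wy": 0, "wz": 0, "hand": 0}, {"dx": 0.004, "dy": 0.003, "dz": 0.125, "wx": 0, "wy": 0, "wz": 0, "hand": 0}, {"dx": 0.004, "dy": 0.003, "dz": 0.125, "wx": 0, "wy": 0, "wz": 0, "hand": 0}, {"dx": 0.004, "dy": 0.003, "dz": 0.125, "wx": 0, "wy": 0, "wz": 0, "hand": 0}]}}

```text
time_s: 2.55
tcp_pos: [514.2, -108.9, 77.7]
tcp_rot: [2.298, 2.14, 0.002]
force: [0.4, 0.8, 1.1]
gripper_width: 85.2
finger_force: 0.0
```

```bash
python3 - <<'E'
from st import *
st()
a=snap('scene'); b=snap('top')
o=np.zeros((560,800,3),np.uint8); o[:560,:400]=cv2.resize(a['frame'][230:370,240:340],(400,560)); o[:560,405:800]=cv2.resize(b['frame'][190:290,330:400],(395,560)); cv2.imwrite('pics/h3.png',o[...,::-1])
E
```

```text
t 2.55 tcp [ 514.2 -108.9   77.7] x [ 0.071  0.997 -0.   ] z [ 0.002 -0.    -1.   ] F [0.4 0.8 1.1] w 85.2 ff 0.0 j [ 0.57  0.35 -0.5   1.82  0.19  1.02 -0.08]
```

View pics/h3.png

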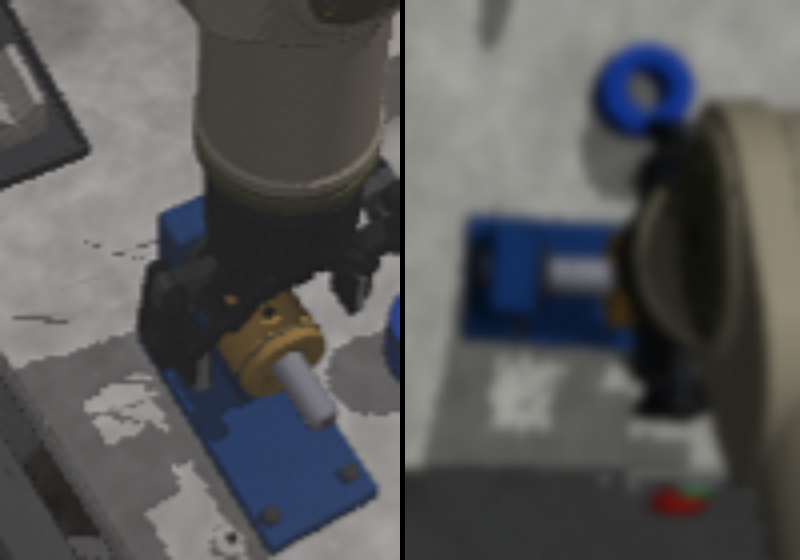

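The left crop shows the fingers straddling the sleeve at (270,330), with the shaft tip at (320,415). The right crop agrees. I close now.

Emit:
{"fn": "step_arm", "kwargs": {"motion": [{"dx": 0, "dy": -0.0015, "dz": 0.001, "wx": 0, "wy": 0, "wz": 0, "hand": 80}, {"dx": 0, "dy": -0.0015, "dz": 0.001, "wx": 0, "wy": 0, "wz": 0, "hand": 150}, {"dx": 0, "dy": -0.0015, "dz": 0.001, "wx": 0, "wy": 0, "wz": 0, "hand": 150}, {"dx": 0, "dy": -0.0015, "dz": 0.001, "wx": 0, "wy": 0, "wz": 0, "hand": 150}, {"dx": 0, "dy": -0.0015, "dz": 0.001, "wx": 0, "wy": 0, "wz": 0, "hand": 150}, {"dx": 0, "dy": -0.0015, "dz": 0.001, "wx": 0, "wy": 0, "wz": 0, "hand": 150}], "squeeze": 40}}

```text
time_s: 3.4
tcp_pos: [511.7, -108.4, 75.7]
tcp_rot: [2.299, 2.142, -0.0]
force: [-4.1, -0.0, 5.8]
gripper_width: 48.2
finger_force: 40.8
```

Emit:
{"fn": "step_arm", "kwargs": {"motion": [{"dx": 0, "dy": 0, "dz": -0.003, "wx": 0, "wy": 0, "wz": 0, "hand": 150}, {"dx": 0, "dy": 0, "dz": -0.003, "wx": 0, "wy": 0, "wz": 0, "hand": 150}, {"dx": 0, "dy": 0, "dz": -0.003, "wx": 0, "wy": 0, "wz": 0, "hand": 150}]}}

```text
time_s: 3.78
tcp_pos: [511.5, -108.4, 77.9]
tcp_rot: [-2.298, -2.141, 0.0]
force: [0.2, -0.1, -4.7]
gripper_width: 48.2
finger_force: 42.1
```

```bash
python3 - <<'E'
from st import *
st()
a=snap('scene'); 
cv2.imwrite('pics/h4.png',cv2.resize(a['frame'][230:370,240:340],(500,600),interpolation=cv2.INTER_CUBIC)[...,::-1])
X=cloud(a);f=a['frame'];hsv=cv2.cvtColor(f,cv2.COLOR_RGB2HSV);H,S=hsv[...,0],hsv[...,1]
m=(H>8)&(H<30)&(S>90)&(X[...,2]>80)&(X[...,2]<135)&(abs(X[...,0]-508)<35)&(abs(X[...,1]+110)<35); p=X[m]
print(len(p),np.percentile(p[:,2],[90,97]),np.percentile(p[:,1],[1,5,99]))
E
```

```text
t 3.775 tcp [ 511.5 -108.4   77.9] x [0.071 0.998 0.   ] z [-0.001  0.    -1.   ] F [ 0.2 -0.1 -4.7] w 48.2 ff 42.1 j [ 0.57  0.34 -0.5   1.82  0.19  1.02 -0.08]
285 [125.04421435 126.15332109] [-131.89322909 -131.12494215 -105.51778598]
```

View pics/h4.png

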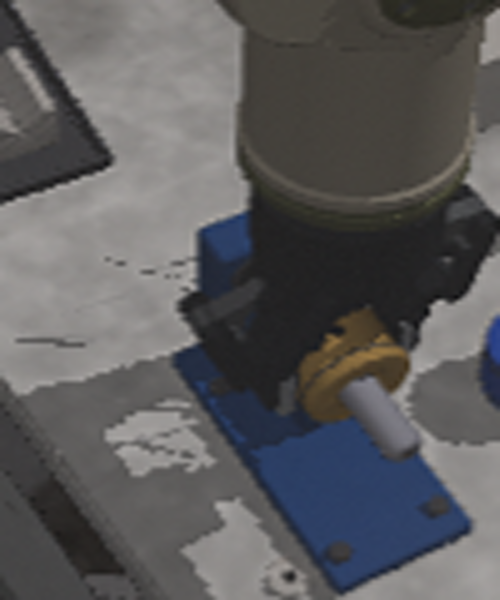

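The force is −4.7 N in z, which is the sleeve's weight, and near 0 sideways, so the sleeve hangs free and centred on the shaft (crop (350,370)). Next I pull along the shaft.

Emit:
{"fn": "step_arm", "kwargs": {"motion": [{"dx": -0.01, "dy": 0, "dz": 0, "wx": 0, "wy": 0, "wz": 0, "hand": 150}, {"dx": -0.022, "dy": 0, "dz": 0, "wx": 0, "wy": 0, "wz": 0, "hand": 150}, {"dx": -0.035, "dy": 0, "dz": 0, "wx": 0, "wy": 0, "wz": 0, "hand": 150}, {"dx": -0.045, "dy": 0, "dz": 0, "wx": 0, "wy": 0, "wz": 0, "hand": 150}, {"dx": -0.045, "dy": 0, "dz": 0, "wx": 0, "wy": 0, "wz": 0, "hand": 150}]}}

```text
time_s: 4.45
tcp_pos: [508.4, -154.8, 78.2]
tcp_rot: [2.301, 2.139, -0.0]
force: [-1.1, -0.0, -4.8]
gripper_width: 48.3
finger_force: 42.1
```

Emit:
{"fn": "step_arm", "kwargs": {"motion": [{"dx": -0.012, "dy": 0, "dz": 0, "wx": 0, "wy": 0, "wz": 0, "hand": 150}, {"dx": -0.025, "dy": 0, "dz": 0, "wx": 0, "wy": 0, "wz": 0, "hand": 150}, {"dx": -0.04, "dy": 0, "dz": 0, "wx": 0, "wy": 0, "wz": 0, "hand": 150}, {"dx": -0.055, "dy": 0, "dz": 0, "wx": 0, "wy": 0, "wz": 0, "hand": 150}, {"dx": -0.055, "dy": 0, "dz": 0, "wx": 0, "wy": 0, "wz": 0, "hand": 150}, {"dx": -0.055, "dy": 0, "dz": 0, "wx": 0, "wy": 0, "wz": 0, "hand": 150}]}}

```text
time_s: 5.2
tcp_pos: [504.8, -207.7, 78.3]
tcp_rot: [-2.298, -2.141, -0.001]
force: [0.0, 0.9, -4.0]
gripper_width: 48.5
finger_force: 42.1
```

```bash
python3 - <<'E'
from st import *
s,T=st()
for n in('scene','top'):
    a=snap(n);X=cloud(a);hsv=cv2.cvtColor(a['frame'],cv2.COLOR_RGB2HSV);H,S=hsv[...,0],hsv[...,1]
    m=(H>8)&(H<30)&(S>90)&(X[...,2]>70)&(X[...,2]<135)&(abs(X[...,0]-505)<40)&(abs(X[...,1]+210)<50); p=X[m]; q=(p-s['tcp_pos'])@T
    if len(q): print(n,len(q),'tool x',np.percentile(q[:,0],[1,5,50,95,99]).round(1),'y',np.percentile(q[:,1],[1,99]).round(1),'z',np.percentile(p[:,2],[1,97]).round(1))
    # shaft tip
    r=X[(S<80)&(X[...,2]>85)&(X[...,2]<114)&(abs(X[...,0]-508)<14)&(X[...,1]<-60)&(X[...,1]>-180)]; print('shaft y',len(r), np.percentile(r[:,1],[1,5]).round(1) if len(r) else '')
E
```

```text
t 5.2 tcp [ 504.8 -207.7   78.3] x [0.07  0.998 0.001] z [ 0.     0.001 -1.   ] F [ 0.   0.9 -4. ] w 48.5 ff 42.1 j [ 0.7   0.38 -0.45  1.77  0.19  1.04  0.11]
scene 329 tool x [-22.3 -22.  -18.7  -5.2  -1.8] y [-25.9  19. ] z [ 82.1 125.9]
shaft y 346 [-157.2 -151.4]
top 103 tool x [ 6.7  8.6 15.1 17.9 18.3] y [-23.5  24.1] z [ 86.  125.9]
shaft y 226 [-165.3 -162.4]
```

Emit:
{"fn": "step_arm", "kwargs": {"motion": [{"dx": -0.002, "dy": 0, "dz": -0.03, "wx": 0, "wy": 0, "wz": 0, "hand": 150}, {"dx": -0.002, "dy": 0, "dz": -0.065, "wx": 0, "wy": 0, "wz": 0, "hand": 150}, {"dx": 0, "dy": 0, "dz": -0.092, "wx": 0, "wy": 0, "wz": 0, "hand": 150}, {"dx": 0.02, "dy": -0.002, "dz": -0.092, "wx": 0, "wy": 0, "wz": 0, "hand": 150}, {"dx": 0.06, "dy": -0.006, "dz": -0.092, "wx": 0, "wy": 0, "wz": 0.5, "hand": 150}, {"dx": 0.11, "dy": -0.01, "dz": -0.092, "wx": 0, "wy": 0, "wz": 1, "hand": 150}, {"dx": 0.16, "dy": -0.015, "dz": -0.092, "wx": 0, "wy": 0, "wz": 1.5, "hand": 150}, {"dx": 0.21, "dy": -0.02, "dz": -0.092, "wx": 0, "wy": 0, "wz": 2, "hand": 150}, {"dx": 0.26, "dy": -0.025, "dz": -0.092, "wx": 0, "wy": 0, "wz": 2, "hand": 150}, {"dx": 0.31, "dy": -0.03, "dz": -0.092, "wx": 0, "wy": 0, "wz": 2, "hand": 150}, {"dx": 0.345, "dy": -0.034, "dz": -0.092, "wx": 0, "wy": 0, "wz": 2, "hand": 150}, {"dx": 0.3645, "dy": -0.0345, "dz": -0.092, "wx": 0, "wy": 0, "wz": 2, "hand": 150}, {"dx": 0.3645, "dy": -0.0345, "dz": -0.092, "wx": 0, "wy": 0, "wz": 2, "hand": 150}, {"dx": 0.3645, "dy": -0.0345, "dz": -0.092, "wx": 0, "wy": 0, "wz": 2, "hand": 150}]}}

```text
time_s: 7.05
tcp_pos: [495.2, 157.6, 169.4]
tcp_rot: [-2.335, -2.101, 0.002]
force: [0.0, -1.2, -4.9]
gripper_width: 48.0
finger_force: 43.6
```

Emit:
{"fn": "step_arm", "kwargs": {"motion": [{"dx": 0.001, "dy": 0.0005, "dz": 0.04, "wx": 0, "wy": 0, "wz": 0, "hand": 150}, {"dx": 0.001, "dy": 0.0005, "dz": 0.08, "wx": 0, "wy": 0, "wz": 0, "hand": 150}, {"dx": 0.001, "dy": 0.0005, "dz": 0.105, "wx": 0, "wy": 0, "wz": 0, "hand": 150}, {"dx": 0.001, "dy": 0.0005, "dz": 0.118, "wx": 0, "wy": 0, "wz": 0, "hand": 150}, {"dx": 0.001, "dy": 0.0005, "dz": 0.118, "wx": 0, "wy": 0, "wz": 0, "hand": 150}, {"dx": 0.001, "dy": 0.0005, "dz": 0.118, "wx": 0, "wy": 0, "wz": 0, "hand": 150}]}}

```text
time_s: 7.8
tcp_pos: [497.5, 158.9, 53.5]
tcp_rot: [2.335, 2.1, 0.003]
force: [0.3, 0.1, -4.3]
gripper_width: 48.1
finger_force: 43.5
```

```bash
python3 - <<'E'
from st import *
s,T=st()
a=snap('scene');b=snap('top')
cv2.imwrite('pics/h5.png',np.hstack([cv2.resize(a['frame'][180:300,190:290],(400,480),interpolation=2),cv2.resize(b['frame'][210:282,240:300],(400,480),interpolation=2)])[...,::-1])
for n,a in(('scene',a),('top',b)):
    X=cloud(a);hsv=cv2.cvtColor(a['frame'],cv2.COLOR_RGB2HSV);H,S=hsv[...,0],hsv[...,1]
    p=X[(H>8)&(H<30)&(S>90)&(X[...,2]>40)&(X[...,2]<110)&(abs(X[...,0]-495)<40)&(abs(X[...,1]-157)<40)]
    v=X[(S<80)&(X[...,2]>25)&(X[...,2]<44)&(abs(X[...,0]-495)<30)&(abs(X[...,1]-157)<32)]
    for k,p in(('sleeve',p),('vee',v)):
        q=(p-s['tcp_pos'])@T
        if len(q)>5: print(n,k,len(q),'x',np.percentile(q[:,0],[1,5,95,99]).round(1),'y',np.percentile(q[:,1],[1,99]).round(1),'z',np.percentile(p[:,2],[1,97]).round(1))
E
```

```text
t 7.8 tcp [497.5 158.9  53.5] x [0.106 0.994 0.001] z [ 0.002  0.001 -1.   ] F [ 0.3  0.1 -4.3] w 48.1 ff 43.5 j [ 0.17  0.41 -0.66  1.84  0.29  0.99 -0.71]
scene sleeve 337 x [-24.3 -23.5   6.1  11.8] y [-25.6  19.1] z [ 56.1 101.6]
scene vee 172 x [-31.  -29.9  -0.2   4.8] y [-27.2  13.1] z [25.5 42.3]
```

View pics/h5.png

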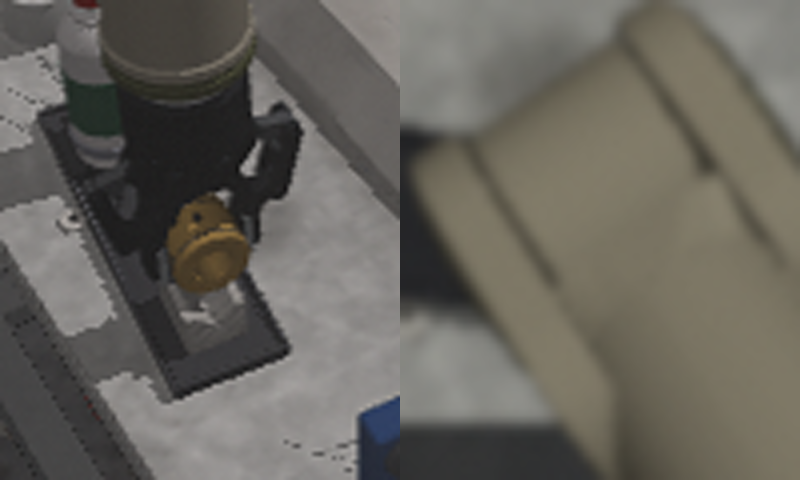

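The sleeve hangs squarely over the groove at left crop (208,250). It is about 2 mm too far in +x, and centred lengthwise within 1 mm.

Emit:
{"fn": "step_arm", "kwargs": {"motion": [{"dx": 0, "dy": -0.0022, "dz": 0.004, "wx": 0, "wy": 0, "wz": 0, "hand": 150}, {"dx": 0, "dy": -0.0022, "dz": 0.009, "wx": 0, "wy": 0, "wz": 0, "hand": 150}, {"dx": 0, "dy": -0.0022, "dz": 0.012, "wx": 0, "wy": 0, "wz": 0, "hand": 150}, {"dx": 0, "dy": -0.0022, "dz": 0.012, "wx": 0, "wy": 0, "wz": 0, "hand": 150}]}}

```text
time_s: 8.4
tcp_pos: [494.3, 159.0, 40.0]
tcp_rot: [-2.335, -2.101, 0.001]
force: [0.4, 0.3, -5.7]
gripper_width: 48.1
finger_force: 43.6
```

Emit:
{"fn": "step_arm", "kwargs": {"motion": [{"dx": 0, "dy": 0.0005, "dz": 0.001, "wx": 0, "wy": 0, "wz": 0, "hand": 150}, {"dx": 0, "dy": 0.0005, "dz": 0.002, "wx": 0, "wy": 0, "wz": 0, "hand": 150}, {"dx": 0, "dy": 0.0005, "dz": 0.002, "wx": 0, "wy": 0, "wz": 0, "hand": 150}]}}

```text
time_s: 8.78
tcp_pos: [494.8, 159.2, 39.5]
tcp_rot: [2.335, 2.101, -0.001]
force: [-8.1, -1.8, 10.7]
gripper_width: 48.4
finger_force: 45.4
```

The sleeve has touched the +x flank of the groove, so I ease it 1.5 mm towards −x and open slowly.

Emit:
{"fn": "step_arm", "kwargs": {"motion": [{"dx": 0, "dy": -0.0012, "dz": 0, "wx": 0, "wy": 0, "wz": 0, "hand": 150}, {"dx": 0, "dy": -0.0015, "dz": 0, "wx": 0, "wy": 0, "wz": 0, "hand": 150}, {"dx": 0, "dy": -0.0015, "dz": 0, "wx": 0, "wy": 0, "wz": 0, "hand": 150}]}}

```text
time_s: 9.15
tcp_pos: [494.7, 159.2, 39.5]
tcp_rot: [2.335, 2.1, 0.003]
force: [-1.7, -1.9, 6.7]
gripper_width: 47.8
finger_force: 44.9
```

Seated with even support. I open.

Emit:
{"fn": "step_arm", "kwargs": {"motion": [{"dx": 0, "dy": -0.0015, "dz": 0, "wx": 0, "wy": 0, "wz": 0, "hand": 90}, {"dx": 0, "dy": -0.0015, "dz": 0, "wx": 0, "wy": 0, "wz": 0, "hand": 60}, {"dx": 0, "dy": -0.0015, "dz": 0, "wx": 0, "wy": 0, "wz": 0, "hand": 0}, {"dx": 0, "dy": -0.0015, "dz": 0, "wx": 0, "wy": 0, "wz": 0, "hand": 0}, {"dx": 0, "dy": -0.0015, "dz": 0, "wx": 0, "wy": 0, "wz": 0, "hand": 0}, {"dx": 0, "dy": -0.0015, "dz": 0, "wx": 0, "wy": 0, "wz": 0, "hand": 0}]}}

```text
time_s: 9.9
tcp_pos: [492.0, 159.3, 38.3]
tcp_rot: [-2.336, -2.101, -0.0]
force: [-0.0, -0.3, -0.2]
gripper_width: 85.3
finger_force: 0.0
```

Emit:
{"fn": "step_arm", "kwargs": {"motion": [{"dx": 0, "dy": 0, "dz": -0.03, "wx": 0, "wy": 0, "wz": 0, "hand": 0}, {"dx": 0, "dy": 0, "dz": -0.075, "wx": 0, "wy": 0, "wz": 0, "hand": 0}, {"dx": 0, "dy": 0, "dz": -0.125, "wx": 0, "wy": 0, "wz": 0, "hand": 0}, {"dx": 0, "dy": 0, "dz": -0.177, "wx": 0, "wy": 0, "wz": 0, "hand": 0}, {"dx": 0, "dy": 0, "dz": -0.177, "wx": 0, "wy": 0, "wz": 0, "hand": 100}, {"dx": 0.04, "dy": 0.001, "dz": -0.177, "wx": 0, "wy": 0, "wz": 0, "hand": 255}, {"dx": 0.09, "dy": 0.002, "dz": -0.177, "wx": 0, "wy": 0, "wz": 0, "hand": 255}, {"dx": 0.14, "dy": 0.003, "dz": -0.177, "wx": 0, "wy": 0, "wz": 0, "hand": 255}, {"dx": 0.167, "dy": 0.0043, "dz": -0.177, "wx": 0, "wy": 0, "wz": 0, "hand": 255}, {"dx": 0.167, "dy": 0.0043, "dz": -0.177, "wx": 0, "wy": 0, "wz": 0, "hand": 255}, {"dx": 0.167, "dy": 0.0043, "dz": -0.177, "wx": 0, "wy": 0, "wz": 0, "hand": 255}, {"dx": 0.167, "dy": 0.0043, "dz": -0.177, "wx": 0, "wy": 0, "wz": 0, "hand": 255}]}}

```text
time_s: 11.4
tcp_pos: [514.4, 323.3, 215.2]
tcp_rot: [2.337, 2.098, -0.001]
force: [0.6, 0.3, 0.1]
gripper_width: 0.4
finger_force: 0.0
```

```bash
python3 - <<'E'
from st import *
from scipy.optimize import least_squares as LS
s,T=st()
a=snap('scene');b=snap('top')
cv2.imwrite('pics/h6.png',np.hstack([cv2.resize(a['frame'][150:280,180:280],(400,520),interpolation=2),cv2.resize(b['frame'][200:278,200:300],(400,312),interpolation=2).__class__(0) if 0 else cv2.resize(b['frame'][180:310,200:300],(400,520),interpolation=2)])[...,::-1])
for n,a in(('scene',a),('top',b)):
    X=cloud(a);hsv=cv2.cvtColor(a['frame'],cv2.COLOR_RGB2HSV);H,S=hsv[...,0],hsv[...,1]
    p=X[(H>8)&(H<30)&(S>90)&(X[...,2]>40)&(X[...,2]<100)&(abs(X[...,0]-495)<40)&(abs(X[...,1]-157)<40)]
    c=[492 if n=='scene' else 495.,157]
    g=lambda q:np.hypot(p[:,0]-q[0]-q[2]*(p[:,1]-157),p[:,2]-q[1])-25
    if len(p)>20: o=LS(g,[495,61,.1],loss='soft_l1'); print(n,len(p),o.x.round(3),'y',np.percentile(p[:,1],[1,5,95,99]).round(1))
    c=X[((H<8)|(H>172))&(S>110)&(X[...,2]>120)&(abs(X[...,0]-514)<30)&(abs(X[...,1]-325)<30)]; print('cap',len(c),np.percentile(c,[2,98],axis=0).round(1) if len(c) else '')
E
```

```text
t 11.4 tcp [514.4 323.3 215.2] x [ 0.107  0.994 -0.001] z [ 0.    -0.001 -1.   ] F [0.6 0.3 0.1] w 0.4 ff 0.0 j [-0.08  0.45 -0.74  1.42  0.3   1.39 -0.94]
scene 371 [4.9120e+02 6.1578e+01 1.9700e-01] y [134.5 135.7 172.  175.3]
cap 80 [[499.  312.7 147.5]
 [520.1 333.2 169.4]]
top 230 [4.95874e+02 6.06190e+01 1.30000e-01] y [137.3 140.2 174.9 177.1]
cap 0
```

View pics/h6.png

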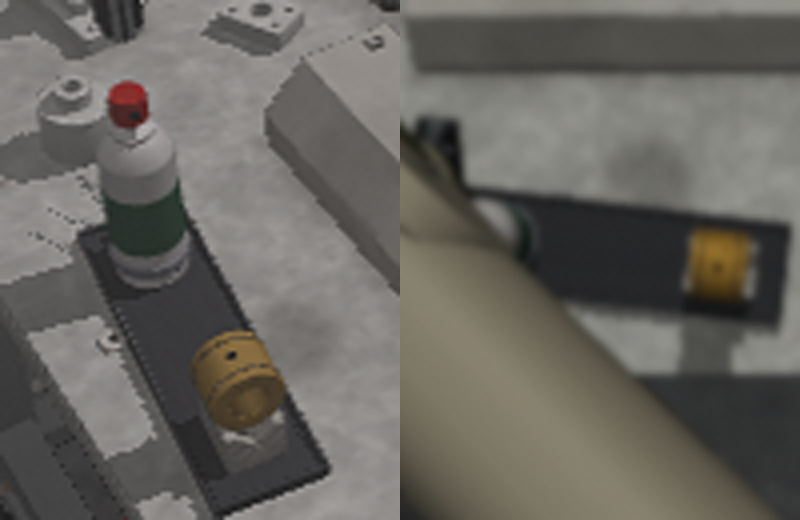

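The sleeve is seated: z about 61, lengthwise centre 157.2 against 157.4, with even white margins of the block beside it at right crop (720,265). The cap is at left crop (128,103), under the shut fingers. I go down to press it.

Emit:
{"fn": "step_arm", "kwargs": {"motion": [{"dx": 0.0015, "dy": 0, "dz": 0.025, "wx": 0, "wy": 0, "wz": 0, "hand": 255}, {"dx": 0.0015, "dy": 0, "dz": 0.042, "wx": 0, "wy": 0, "wz": 0, "hand": 255}, {"dx": 0.0015, "dy": 0, "dz": 0.046, "wx": 0, "wy": 0, "wz": 0, "hand": 255}, {"dx": 0.0015, "dy": 0, "dz": 0.049, "wx": 0, "wy": 0, "wz": 0, "hand": 255}, {"dx": 0.0015, "dy": 0, "dz": 0.051, "wx": 0, "wy": 0, "wz": 0, "hand": 255}, {"dx": 0.0015, "dy": 0, "dz": 0.051, "wx": 0, "wy": 0, "wz": 0, "hand": 255}]}}

```text
time_s: 12.25
tcp_pos: [514.3, 326.4, 165.0]
tcp_rot: [2.335, 2.101, 0.001]
force: [-1.3, -1.1, 2.3]
gripper_width: 0.2
finger_force: 1.3
```

Contact at 2.3 N, 2 mm down. I press on by 5 mm.

Emit:
{"fn": "step_arm", "kwargs": {"motion": [{"dx": 0, "dy": 0, "dz": 0.002, "wx": 0, "wy": 0, "wz": 0, "hand": 255}, {"dx": 0, "dy": 0, "dz": 0.004, "wx": 0, "wy": 0, "wz": 0, "hand": 255}, {"dx": 0, "dy": 0, "dz": 0.005, "wx": 0, "wy": 0, "wz": 0, "hand": 255}, {"dx": 0, "dy": 0, "dz": 0.005, "wx": 0, "wy": 0, "wz": 0, "hand": 255}, {"dx": 0, "dy": 0, "dz": 0.005, "wx": 0, "wy": 0, "wz": 0, "hand": 255}]}}

```text
time_s: 12.88
tcp_pos: [514.3, 326.5, 159.6]
tcp_rot: [2.336, 2.101, 0.001]
force: [0.7, -0.2, 4.7]
gripper_width: 0.0
finger_force: 2.5
```

Emit:
{"fn": "step_arm", "kwargs": {"motion": [{"dx": 0, "dy": 0, "dz": 0.001, "wx": 0, "wy": 0, "wz": 0, "hand": 255}, {"dx": 0, "dy": 0, "dz": 0.0015, "wx": 0, "wy": 0, "wz": 0, "hand": 255}, {"dx": 0, "dy": 0, "dz": 0.0015, "wx": 0, "wy": 0, "wz": 0, "hand": 255}]}}

```text
time_s: 13.25
tcp_pos: [514.3, 326.5, 158.5]
tcp_rot: [2.335, 2.101, 0.001]
force: [-1.0, -2.1, 7.8]
gripper_width: -0.1
finger_force: 3.9
```

At the stop: 7.8 N is above the 5.6 N it takes to get there. I lift off.

Emit:
{"fn": "step_arm", "kwargs": {"motion": [{"dx": 0, "dy": 0, "dz": -0.01, "wx": 0, "wy": 0, "wz": 0, "hand": 255}, {"dx": 0, "dy": 0, "dz": -0.035, "wx": 0, "wy": 0, "wz": 0, "hand": 255}, {"dx": 0, "dy": 0, "dz": -0.07, "wx": 0, "wy": 0, "wz": 0, "hand": 255}, {"dx": 0, "dy": 0, "dz": -0.07, "wx": 0, "wy": 0, "wz": 0, "hand": 255}, {"dx": 0, "dy": 0, "dz": -0.07, "wx": 0, "wy": 0, "wz": 0, "hand": 255}]}}

```text
time_s: 13.88
tcp_pos: [513.6, 326.3, 227.2]
tcp_rot: [-2.335, -2.101, 0.002]
force: [0.4, 0.3, -0.3]
gripper_width: 0.3
finger_force: 0.0
```

```bash
python3 - <<'E'
from st import *
st(); a=snap('scene');X=cloud(a);hsv=cv2.cvtColor(a['frame'],cv2.COLOR_RGB2HSV);H,S=hsv[...,0],hsv[...,1]
c=X[((H<8)|(H>172))&(S>110)&(X[...,2]>120)&(abs(X[...,0]-514)<30)&(abs(X[...,1]-325)<30)]; print('cap z',np.percentile(c[:,2],[50,90,98]))
p=X[(H>8)&(H<30)&(S>90)&(X[...,2]>40)&(X[...,2]<100)&(abs(X[...,0]-495)<40)&(abs(X[...,1]-157)<40)];print('sleeve',len(p),np.median(p,0),np.percentile(p[:,1],[1,99]))
print(bot.finish_job())
E
```

```text
t 13.875 tcp [513.6 326.3 227.2] x [ 0.105  0.994 -0.001] z [-0.001 -0.001 -1.   ] F [ 0.4  0.3 -0.3] w 0.3 ff 0.0 j [-0.09  0.45 -0.74  1.4   0.3   1.41 -0.94]
cap z [163.95799676 167.22726837 168.54526184]
sleeve 375 [487.62064205 145.28142167  76.55998837] [134.86321663 175.76333375]
the job is handed in; nothing more can be done
None
```

The bronze sleeve is off the shaft and lies centred in the V block, let go; then the red cap was pressed to its stop and sprang back, and the job was handed in at about 14 s (no verdict was returned).

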